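Load the dip probe and hold the carousel's index plunger back

ROBOT

A 6-joint arm with a two-finger parallel gripper is mounted at the origin on a cart in front of the work surface, level with it; the furniture and walls round the work are solid. World frame = base frame: x ahead of the robot, y to its left, z up, the work surface at z = 0. Lengths are in m, angles in rad, forces in N, time in s.
With the tool pointing down it reaches from about 0.2 to 0.875 m from the base axis. Payload 3.4 kg.
Tool frame: the origin (TCP) lies between the finger pads; the fingertips stand 25 mm ahead of it and the grasp point (between the pads) lies 6 mm ahead of it (r.nose_length is the z of the fingertips in the tool frame, in m); z points along the fingers, y is the line along which they close (so a half turn about z gives the same grasp; the last joint's range is limited). The gripper opens to 94 mm and grips with 3 to 60 N. Pads are 16 mm wide; open, the fingers measure 119 mm over their backs; the gripper's body (75 mm by 177 mm) begins 78 mm behind the grasp point.
Start: joints at [-1.43, 0.276, 1.505, -0, 1.361, -0.121], TCP at [0.149, -0.555, 0.23] pointing down, gripper open.
Joint ranges: [-2.89, 2.89], [-0.75, 2.08], [0.22, 2.7], [-1.18, 4.32], [0.11, 2.71], [-2.7, 2.7]. Speed limits (rad/s): [2.57, 2.57, 3.14, 3.14, 3.14, 3.14].

INTERFACE

Orientations are given as a unit quaternion [w, x, y, z].
In Python, from plant import r, gripper_to, inverse_kinematics, vision, models, telemetry gives the robot as it stands. Calls block until the motion is done:
- r.move_to(position, orientation): joint-space move of the TCP to a pose.
- r.move_l(position, rot=None, vel=0.15, guard=None): straight line of the TCP; rot=None keeps the orientation; vel is the mean speed in m/s. With guard (N) it stops when the force on the tool has changed by that much, and returns True; else False.
- r.movej(angles): joint-space move.
- gripper_to(opening, f_grip=None): finger opening in m; f_grip is the grip in N (None keeps the last); returns when the fingers have stopped.
- r.hold(seconds).
- inverse_kinematics(position, orientation): joint angles nearest the present ones, or None.
- vision.snapshot(name): name is "side" or "top"; returns the picture (384x512x3 uint8, red, green, blue); there is no depth.
- vision.get_calibration(name): a dict with "fx", "fy", "cx", "cy" (pixels), "position" and "orientation" of the camera in the world. Camera axes: x right, y down, z forward; pixel columns grow to the right and rows downward; lengths in m; the calibration is good to about 2 mm. A picture is of the moment at which its call begins. get_calibration takes no time and is no camera call.
A pose or a line that the arm cannot do raises r.PlanningError and nothing moves.
- r.sign_off(): hands the job in; it is judged then, once.
Trained networks look in the newest picture that a camera, given by its name, has taken for a name from the list of things; names that differ only in an ending like _2 or _b are one class to them, and where a whole thing is asked for, a point or a joint stands for the part that bears it (a point fixed in the world has none). Each returns a list of dicts, best first, with "score" (0 to 1); they miss things now and then, are a little off and sometimes report something else, mostly with a low value. They report only what shows in the picture. A call takes as long as a camera call.
- models.boxes_of(thing, camera): "at" ([x, y, z] in m, in world coordinates, good to about 4 mm: the middle of the surface that is visible of it).
- models.regions_of(thing, camera): "pixels" (384x512 bool, what is visible of it).
- models.mark_of(thing, camera): "at" ([x, y, z] in m, in world coordinates, good to about 4 mm: a listed point, or the origin of a listed thing).
Readings, each from a call of its own:
- telemetry.current_t(): time.
- telemetry.current_joints(): joint angles.
- telemetry.current_dq(): joint speeds.
- telemetry.current_joint_efforts(): joint torques, N m.
- telemetry.current_ee_pos(): TCP position.
- telemetry.current_tool_rot(): TCP orientation.
- telemetry.current_wrist_force(): force on the tool from outside, world axes, zero at the start.
- telemetry.current_torque(): the same for the moment, N m.
- telemetry.current_opening(): finger opening in m.
- telemetry.current_finger_force(): force on a finger pad.
Only numpy, scipy, OpenCV 4.12 (cv2) and the standard library are available. Lean on these libraries where they do the work, as an engineer would, in place of code of your own. Each camera call takes 0.05 s, during which the arm holds its last target. There are 200 camera calls.

TASK

Take the dip probe with the straight round grip out of the rod stand, push it down into the one open vial on the sample carousel until its collar rests on the vial's mouth, and let go of it. Only then grip the black knob of the carousel's spring-loaded index plunger, pull it straight up as far as it goes so that its pin stands clear of the hole in the disc, and finish the job still gripping it and holding it fully up, so that a colleague can turn the disc. Leave the ball-topped rod and the other things on the worktop where they are.

Things in the scene. Friction and masses are not known exactly. Their poses are not given: they have to be found in the camera images.
- carousel: Sample carousel, fixed: grey base 150 (x) x 200 (y) mm, bare metal disc 140 mm across with top at 28 mm, three vials in nests 42 mm from its centre at 210, 270 and 330 degrees, a grey bracket 57 mm high over the rim at +y with the upright index plunger at (0, +60 mm). Origin on the worktop under the disc's centre, z up. The disc does not turn in this task. Position and yaw vary
- plunger_knob (a point): Centre of the plunger's upright black round knob, 22 mm diameter, 28 mm high; moves with the plunger. With the plunger home it is 86 mm above the worktop, the knob's underside 2 mm above a metal collar 16 mm wide. Nothing else near it is higher than its underside; the vials are 88 mm or more away (between centres)
- plunger (a joint): Upward travel of the index plunger, m: 0 = home, its 8 mm steel pin in the disc's hole; just out of the hole at 0.006; 0.016 = hard stop, fully back, pin tip 10 mm above the disc. A spring pushes it home: 4.8 N at 0, rising to 11.2 N at 0.016. It snaps back when let go
- vial_open: The one vial without a cap: glass, body 26 mm diameter, neck 19 mm outside, 60 mm high, clamped upright on the disc so that its rim is 88 mm above the worktop. Origin at the centre of its underside. It may be in any one of the three nests (neighbours 42 mm apart between centres)
- vial_mouth (a point): Centre of the open vial's mouth, at rim height; the round opening is 12 mm wide and the vial is 57 mm deep inside
- vial_capped_a: Glass vial as the open one but with a white screw cap 23 mm wide, 61 mm high in all, clamped on the disc. Origin at the centre of its underside
- vial_capped_b: The second capped vial, the same as the first
- rod_stand: White plastic rod stand fixed to the worktop, 60 (x) x 130 (y) x 62 mm high, with two 11 mm holes in its top at y = +37.5 and -37.5 mm in its frame; a rod hangs in each by its collar. Origin on the worktop under its centre. Position and yaw vary
- probe: Dip probe, loose, 92 mm long, about 30 g, hanging upright in either hole of the stand: steel shaft 6 mm diameter, 48 mm long, then a steel collar 22 mm wide, 4 mm thick, then a straight round grey grip 12 mm diameter, 40 mm long. Origin at the foot of the shaft, z along the probe towards the grip
- probe_collar (a point): Centre of the underside of the probe's collar, 48 mm above its foot; in the stand it lies on the stand's top, 62 mm above the worktop
- probe_grip (a point): Grasp point on the axis of the probe's grip, 26 mm above the collar's underside (the grip reaches from 22 mm below to 18 mm above it)
- spare_rod: The other rod in the stand, 94 mm long: same shaft and collar but a thin stem with a 28 mm ball on top. To be left where it is. Origin at the foot of its shaft
- bottle_green: Bystander, loose: small white bottle with a green cap, 33 x 66 mm high. Origin at its underside
- bottle_amber: Bystander, loose: amber glass bottle with black cap, 42 x 88 mm high. Origin at its underside
- bottle_white: Bystander, loose: white bottle, 49 x 112 mm high. Origin at its underside
- tape_roll: Bystander, loose: roll of tape lying flat, 98 mm across, 25 mm high. Origin at its underside
- marker_black: Bystander, loose: marker pen lying on the worktop, 139 mm long, 16 mm thick. Origin at its underside

How it is judged:
By the outcome, as a careful person would: the job done as asked, in the order asked, and still so for the second after the job is handed in, while the arm keeps its last pose, push and grip.
It also fails if it takes over 58 s, if anything falls off the work surface, if the arm or the gripper's body presses on something with over 40 N, if the wrist force passes 120 N, or if a joint passes its speed limit or range.

## Working session

There is one attempt and no reset: what is moved stays moved. The work goes in short steps, each a Python script; the robot and the scene stay as the last script left them, time stands still between calls to the robot, and variables do not carry over. Pictures are saved under pics/ and viewed, at most 10 in all, crops included, and the job is handed in when it is done.

```bash
ls; mkdir -p pics; cat > look.py <<'E'
import cv2
from plant import *
def snap(n,f):
    im=vision.snapshot(n); cv2.imwrite(f'pics/{f}.png',im[:,:,::-1]); return im
E
python3 - <<'E'
from look import *
import numpy as np
for c in ("top","side"):
    snap(c,c+"0"); print(c,{k:np.round(v,4).tolist() for k,v in vision.get_calibration(c).items()})
    for t in ("probe_collar","probe_grip","vial_mouth","plunger_knob","carousel","rod_stand","spare_rod","probe","vial_capped_a","vial_open","bottle_green","bottle_amber","bottle_white"):
        print(t,[(np.round(d["at"],4).tolist(),round(d["score"],2)) for d in models.mark_of(t,c)[:3]])
print(telemetry.current_t(),telemetry.current_tool_rot())
E
```

```text
pics
top {'fx': 365.7071, 'fy': 365.7071, 'cx': 249.3331, 'cy': 191.8056, 'position': [0.3044, -0.0142, 1.4149], 'orientation': [0.0489, -0.7042, 0.7058, -0.0588]}
probe_collar [([0.4681, -0.2639, 0.0635], 0.58), ([0.5463, 0.098, 0.0254], 0.4)]
probe_grip [([0.4662, -0.2568, 0.0854], 0.36)]
vial_mouth [([0.5436, 0.0933, 0.0855], 0.63), ([0.6605, -0.0368, 0.0012], 0.43)]
plunger_knob [([0.4892, 0.169, 0.0858], 0.54)]
carousel [([0.5013, 0.1131, -0.0047], 0.98)]
rod_stand [([0.4532, -0.2962, 0.0001], 0.68)]
spare_rod [([0.4452, -0.3321, 0.0169], 0.63), ([0.4915, 0.171, 0.0867], 0.55), ([0.6604, -0.0374, -0.0007], 0.48)]
probe [([0.4668, -0.266, 0.0138], 0.49)]
vial_capped_a [([0.4732, 0.0814, 0.0283], 0.5), ([0.5064, 0.0689, 0.0275], 0.36)]
vial_open [([0.5465, 0.093, 0.0282], 0.5)]
bottle_green [([0.5614, -0.4305, 0.0016], 0.39), ([0.3673, -0.1228, -0.002], 0.38)]
bottle_amber [([0.6626, -0.0361, 0.0003], 0.71), ([0.5442, 0.0998, 0.0885], 0.67)]
bottle_white [([0.6312, 0.409, -0.002], 0.45), ([0.4543, -0.2964, 0.0024], 0.23)]
side {'fx': 386.2639, 'fy': 386.2639, 'cx': 252.0781, 'cy':
[... 312 characters left out ...]
31], 0.71), ([0.4938, 0.1712, 0.0899], 0.66), ([0.51, 0.0716, 0.0266], 0.63)]
carousel [([0.5023, 0.1064, 0.0025], 0.74), ([0.4523, -0.3027, 0.0031], 0.38)]
rod_stand [([0.4543, -0.3006, 0.0001], 0.85), ([0.6288, 0.4082, -0.0008], 0.19)]
spare_rod [([0.4338, -0.333, 0.0139], 0.38)]
probe [([0.4652, -0.2626, 0.0174], 0.43)]
vial_capped_a [([0.5108, 0.0664, 0.0266], 0.62), ([0.3682, -0.1191, -0.0002], 0.62)]
vial_open [([0.538, 0.0945, 0.0274], 0.66)]
bottle_green [([0.3666, -0.122, 0.0002], 0.75), ([0.4679, -0.2674, 0.0189], 0.72)]
bottle_amber [([0.6618, -0.0359, 0.0017], 0.64)]
bottle_white [([0.6286, 0.4081, -0.0023], 0.97)]
1.4 [6.20202973e-05 9.91444354e-01 1.30530033e-01 5.83298745e-06]
```

```bash
python3 - <<'E'
import cv2,numpy as np
t=cv2.imread('pics/top0.png');s=cv2.imread('pics/side0.png')
cv2.imwrite('pics/tb.png',cv2.resize(t,(800,600),interpolation=cv2.INTER_CUBIC))
cv2.imwrite('pics/sb.png',cv2.resize(s,(800,600),interpolation=cv2.INTER_CUBIC))
E
```

```text
(no output)
```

View pics/tb.png

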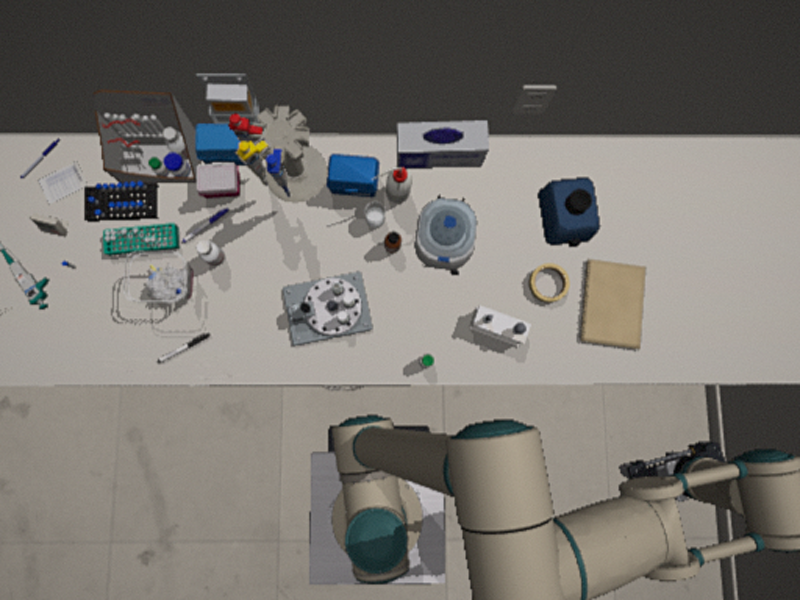

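View pics/sb.png

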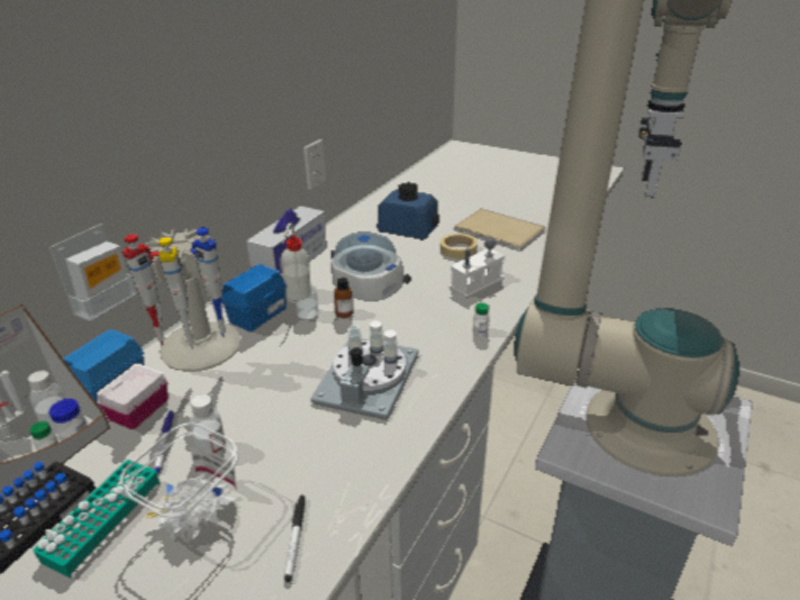

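The top view shows the carousel at about (330,305) of 800x600. The grey-topped open vial is at (338,283), with the two white-capped vials at (353,301) and (344,318) and the black knob at (306,308). The probe's grip is at (488,319), in the hole towards the carousel, and the ball rod is at (520,327). This agrees with the networks: open vial in the 330° nest, carousel yaw about 10°, stand yaw about -17°. I'll average a few more readings and fit them.

```bash
cat > fit.py <<'E'
from look import *
import numpy as np, json
from scipy.optimize import least_squares
P=lambda r,d:(r*np.cos(np.radians(d)),r*np.sin(np.radians(d)))
C={"vial_mouth":P(.042,330),"vial_open":P(.042,330),"plunger_knob":(0,.06),"carousel":(0,0)}
S={"probe_collar":(0,.0375),"probe_grip":(0,.0375),"probe":(0,.0375),"rod_stand":(0,0),"spare_rod":(0,-.0375)}
G={"C":(C,[.502,.110,.17]),"S":(S,[.454,-.298,-.3])}
tr=lambda p,l:np.array([p[0]+np.cos(p[2])*l[0]-np.sin(p[2])*l[1],p[1]+np.sin(p[2])*l[0]+np.cos(p[2])*l[1]])
def measure(n,names=None,cams=("top","side")):
    obs=[]
    for _ in range(n):
        for c in cams:
            vision.snapshot(c)
            for g,(T,p0) in G.items():
                for t in T:
                    if names and t not in names: continue
                    for d in models.mark_of(t,c)[:3]:
                        if np.hypot(*(np.array(d["at"][:2])-tr(p0,T[t])))<.016: obs.append((g,c,t,list(map(float,d["at"])))); break
    return obs
def fit(obs,g,cams=("top","side")):
    T,p0=G[g]; o=[x for x in obs if x[0]==g and x[1] in cams]
    f=lambda p:np.concatenate([tr(p,T[t])-np.array(a[:2]) for _,_,t,a in o])
    s=least_squares(f,p0,loss="soft_l1",f_scale=.004); return s.x
E
python3 - <<'E'
from fit import *
obs=measure(3); json.dump(obs,open("obs.json","w"))
for t in [*C,*S]:
    for c in ("top","side"):
        a=np.array([x[3] for x in obs if x[2]==t and x[1]==c])
        if len(a): print(t,c,len(a),a.mean(0).round(4),a.std(0).round(4))
for g in G:
    for cs in (("top",),("side",),("top","side")): print(g,cs,fit(obs,g,cs).round(4))
c=fit(obs,"C");s=fit(obs,"S")
print("mouth",tr(c,C["vial_mouth"]),"knob",tr(c,(0,.06)),"probe",tr(s,(0,.0375)))
for a in np.radians([-107,-17,0,73,163]):
    q=[0,np.cos(a/2),np.sin(a/2),0]
    print(a.round(2),[None if (k:=inverse_kinematics([*p,.2],q)) is None else np.round(k,2).tolist() for p in (tr(s,(0,.0375)),tr(c,C["vial_mouth"]),tr(c,(0,.06)))])
print(telemetry.current_t(), r.nose_length)
E
```

```text
vial_mouth top 2 [0.543  0.0969 0.0847] [0.0009 0.0001 0.0007]
vial_mouth side 3 [0.5425 0.0953 0.0861] [0.0018 0.0008 0.0009]
vial_open top 3 [0.544  0.0954 0.0263] [0.0008 0.0006 0.0008]
vial_open side 3 [0.5412 0.0952 0.0267] [0.0006 0.0011 0.0009]
plunger_knob top 3 [0.4926 0.1698 0.0865] [0.0006 0.0019 0.0009]
plunger_knob side 3 [0.494  0.1697 0.0855] [0.0016 0.0012 0.0014]
carousel top 3 [ 0.5028  0.1132 -0.0035] [0.0002 0.002  0.0025]
carousel side 3 [0.4992 0.106  0.0012] [0.0015 0.002  0.0011]
probe_collar top 2 [ 0.4655 -0.2655  0.0646] [0.0026 0.002  0.0009]
probe_collar side 3 [ 0.4663 -0.2626  0.0623] [0.0006 0.0017 0.0004]
probe_grip top 2 [ 0.467  -0.2613  0.0505] [0.0028 0.0023 0.0364]
probe_grip side 3 [ 0.4666 -0.2638  0.0868] [0.0016 0.0002 0.0003]
probe top 3 [ 0.4693 -0.2659  0.0147] [0.0025 0.001  0.0014]
probe side 3 [ 0.465  -0.2625  0.0321] [0.0006 0.0004 0.0233]
rod_stand top 3 [ 0.4524 -0.297   0.0027] [0.0005 0.0006 0.0007]
rod_stand side 3 [ 0.4531 -0.2991  0.002 ] [0.0011 0.0015 0.001 ]
spare_rod top 3 [ 0.4444 -0.3315  0.0167] [0.0009 0.0012 0.0013]
sp
[... 233 characters left out ...]
0.2977 -0.4136]
S ('top', 'side') [ 0.4526 -0.298  -0.3848]
mouth [0.54207728 0.09552946] knob [0.49291971 0.16947223] probe [ 0.46671411 -0.26320268]
-1.87 [None, None, [0.2, 0.21, 1.67, -0.0, 1.26, -2.65]]
-0.3 [[-0.64, 0.24, 1.64, -0.0, 1.27, 1.22], [0.05, 0.26, 1.61, -0.0, 1.28, 1.92], [0.2, 0.21, 1.67, -0.0, 1.26, 2.07]]
0.0 [[-0.64, 0.24, 1.64, -0.0, 1.27, 0.93], [0.05, 0.26, 1.61, -0.0, 1.28, 1.62], [0.2, 0.21, 1.67, -0.0, 1.26, 1.77]]
1.27 [[-0.64, 0.24, 1.64, -0.0, 1.27, -0.35], [0.05, 0.26, 1.61, -0.0, 1.28, 0.34], [0.2, 0.21, 1.67, -0.0, 1.26, 0.49]]
2.84 [[-0.64, 0.24, 1.64, -0.0, 1.27, -1.92], [0.05, 0.26, 1.61, -0.0, 1.28, -1.23], [0.2, 0.21, 1.67, -0.0, 1.26, -1.08]]
4.4 0.025
```

```bash
cat >> fit.py <<'E'
dq=lambda a:[0,float(np.cos(a/2)),float(np.sin(a/2)),0]
def st(m=""):
    print(m,"t",round(telemetry.current_t(),2),"p",np.round(telemetry.current_ee_pos(),4),"F",np.round(telemetry.current_wrist_force(),1),"M",np.round(telemetry.current_torque(),2),"o",round(telemetry.current_opening(),4),"ff",np.round(telemetry.current_finger_force(),1))
E
python3 - <<'E'
from fit import *
p=[.4667,-.2630]; q=dq(1.24)
r.move_to([*p,.20],q); gripper_to(.045,20); st("above")
print(r.move_l([*p,.097],vel=.08,guard=4)); st("down")
gripper_to(.0,20); st("closed")
r.move_l([*p,.112],vel=.05); st("lift15")
r.move_l([*p,.22],vel=.12); st("lift")
snap("side","s1"); snap("top","t1")
for c in("side","top"):
  for t in ("probe","probe_collar","probe_grip"):
    print(c,t,[(np.round(d["at"],4).tolist(),round(d["score"],2)) for d in models.mark_of(t,c)[:2]])
import cv2
s=cv2.imread("pics/s1.png"); cv2.imwrite("pics/s1c.png",cv2.resize(s[90:240,220:380],(640,600),interpolation=cv2.INTER_CUBIC))
E
```

```text
above t 6.88 p [ 0.4667 -0.263   0.2   ] F [-0.7  0.6  0.8] M [-0.02 -0.1  -0.02] o 0.0448 ff 0.0
False
down t 8.32 p [ 0.467  -0.2633  0.0975] F [ 0.1 -0.4  0.3] M [-0.02 -0.04  0.01] o 0.0451 ff 0.0
closed t 8.94 p [ 0.4667 -0.263   0.0971] F [0.2 0.4 1.7] M [-0.01  0.01 -0.01] o 0.0115 ff 20.0
lift15 t 9.39 p [ 0.4669 -0.2632  0.1125] F [-0.2 -0.2 -0.4] M [-0.06 -0.06 -0.06] o 0.0115 ff 20.0
lift t 10.44 p [ 0.4662 -0.2627  0.2192] F [-0.1  1.  -0.1] M [-0.01 -0.09 -0.01] o 0.0113 ff 20.0
side probe [([0.4078, 0.4725, -0.0014], 0.63), ([0.4649, -0.2634, 0.1385], 0.57)]
side probe_collar [([0.4629, -0.2656, 0.1407], 0.74), ([0.468, -0.2595, 0.1852], 0.38)]
side probe_grip [([0.4665, -0.262, 0.2107], 0.63)]
top probe []
top probe_collar []
top probe_grip []
```

View pics/s1c.png

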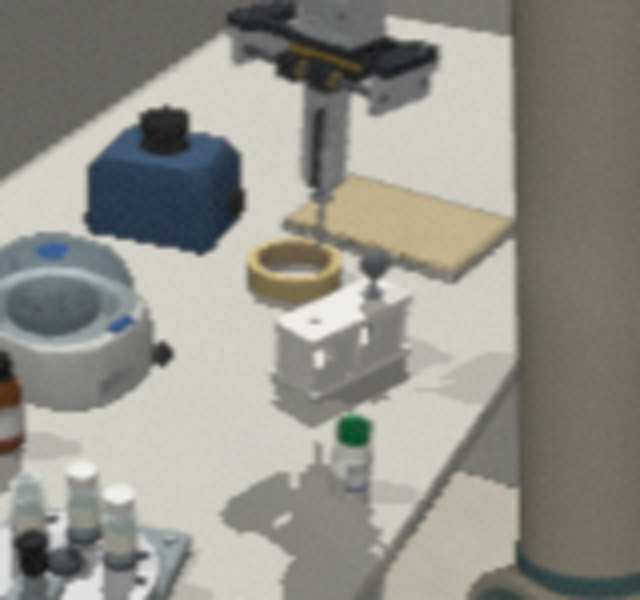

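The probe is held upright at about (320,210) in the crop. Its hole in the stand is empty at (315,320), and the ball rod is still in place at (375,265). Next I'll hover over the vial and compare the foot with the mouth.

```bash
python3 - <<'E'
from fit import *
import cv2
p=[.5421,.0955]; q=dq(1.24)
r.move_to([*p,.23],q)
r.move_l([*p,.187],vel=.1); r.hold(.5); st("hover")
for i in range(2):
  snap("side","s2")
  for t in ("probe","probe_collar","vial_mouth","vial_open","plunger_knob"):
    print(t,[(np.round(d["at"],4).tolist(),round(d["score"],2)) for d in models.mark_of(t,"side")[:2]])
s=cv2.imread("pics/s2.png")
k=vision.get_calibration("side");from scipy.spatial.transform import Rotation as R
Rm=R.from_quat(np.roll(k["orientation"],-1)).as_matrix()
def px(P): c=Rm.T@(np.array(P)-k["position"]); return k["fx"]*c[0]/c[2]+k["cx"],k["fy"]*c[1]/c[2]+k["cy"]
print("mouth",px([*p,.088]),"foot",px([*p,.104]),"collar",px([*p,.152]))
print("px per m",[np.subtract(px(np.array([*p,.088])+d),px([*p,.088])).round(3).tolist() for d in np.eye(3)*.01])
u,v=map(int,px([*p,.105]));print(u,v)
cv2.imwrite("pics/s2c.png",cv2.resize(s[v-37:v+38,u-50:u+50],(800,600),interpolation=cv2.INTER_NEAREST))
E
```

```text
hover t 13.3 p [0.5422 0.0955 0.1872] F [0.1 0.5 0.6] M [-0.05 -0.05 -0.03] o 0.0115 ff 20.0
probe [([0.5398, 0.0927, 0.1071], 0.4)]
probe_collar [([0.5409, 0.0929, 0.1066], 0.7), ([0.5389, 0.0937, 0.1542], 0.4)]
vial_mouth [([0.5413, 0.0955, 0.0891], 0.47)]
vial_open [([0.5416, 0.0947, 0.0289], 0.59)]
plunger_knob [([0.4914, 0.171, 0.0873], 0.39)]
probe [([0.5435, 0.0945, 0.108], 0.59)]
probe_collar [([0.5403, 0.098, 0.1552], 0.44)]
vial_mouth [([0.543, 0.0925, 0.0872], 0.46)]
vial_open [([0.541, 0.0939, 0.0257], 0.42)]
plunger_knob [([0.4942, 0.1676, 0.0865], 0.64)]
mouth (np.float64(226.4863074453567), np.float64(208.72153236016567)) foot (np.float64(226.2056970458147), np.float64(204.35907858585728)) collar (np.float64(225.33805590473125), np.float64(190.87046812507973))
px per m [[-2.784, -0.927], [-1.828, 1.724], [-0.175, -2.719]]
226 204
```

View pics/s2c.png

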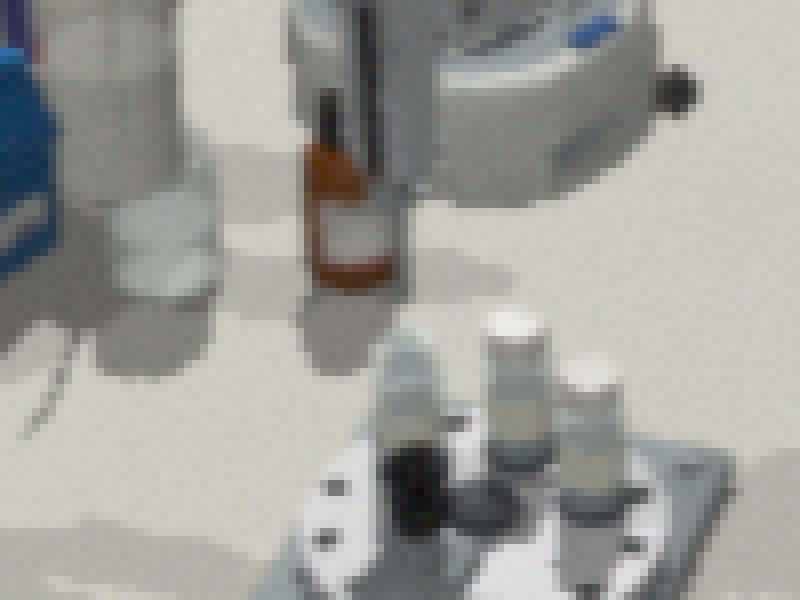

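The crop (8x, origin pixel (176,167)) shows the shaft hanging at about column 402, with its foot at row 300. The open vial's rim is at about (410,335) and the black knob at (415,490). They look aligned to within about 2 mm, so I'll check the sub-pixel offset by differencing against the picture without the probe.

```bash
python3 - <<'E'
from fit import *
import cv2
f=lambda n:cv2.imread(f"pics/{n}.png").astype(float).sum(2)
a=np.mean([vision.snapshot("side").astype(float).sum(2) for _ in range(6)],0); b=(f("side0")+f("s1"))/2
d=np.abs(a-b)
print("diff cols 221..232"); 
for v in range(190,208): print(v,d[v,221:233].round(0).astype(int))
print("img cols 219..236")
for v in range(204,222): print(v,a[v,219:237].round(0).astype(int))
for t in ("vial_open","vial_capped_a","plunger_knob"):
  for x in models.regions_of(t,"side")[:2]:
    m=x["pixels"]; vs,us=np.nonzero(m); print(t,x["score"],us.mean(),vs.mean(),us.min(),us.max(),vs.min(),vs.max())
E
```

```text
diff cols 221..232
190 [ 58  94 129  94  30 124  38  52  47   6   7   1]
191 [ 21  69  92  26  77 227 273 149  10   7   7   6]
192 [  9   0   8  19  76 201 244 118  16   8   2   5]
193 [  5   3  17  33  76 114  89  30   2   2   8   4]
194 [  4   4   5  22  76 131  88  11   5   6   4   1]
195 [  2   4   4  13  69 144  94  15   0   3   3   2]
196 [  6   1   1  20  50 129  90  12   6   3   4   1]
197 [  6   5   2  18  44 106  84  12   7   0   1   9]
198 [ 2  0  2  1 15 73 75  8  2  4  3  3]
199 [ 5  0  3 18 18 77 90 10  2  0  2  2]
200 [ 6 10  2 11  0 94 91  6  3  5  5  2]
201 [  7  11   3  32 131 185  98  15   3   2   2   2]
202 [  4   2   5  19  70 158 111  21   4   6   6   7]
203 [  6   3   3  19 123 208 119  14   1   3   1   1]
204 [  4   2   2  15 109 176  90  10   3   2   0   4]
205 [ 3  6  2 10 54 64 15  3  0  4  4  1]
206 [ 1  6  5  3 10 10  2  1  8  8  3  4]
207 [0 0 5 2 2 1 3 6 6 0 2 4]
img cols 219..236
204 [358 356 358 359 340 310 316 353 446 522 532 532 530 532 537 557 588 589]
205 [376 379 373 374 373 372 433 519 577 589 592 588 588 590 589 592 601 602]
206 [378 379 377 37
[... 884 characters left out ...]
377 407 473 509 516 528 555 518]
218 [600 597 577 514 439 411 388 392 389 384 378 383 469 542 526 572 630 562]
219 [600 591 558 481 428 419 420 418 409 400 388 370 340 313 315 457 609 578]
220 [596 566 519 464 422 417 419 418 417 412 394 371 342 336 394 542 648 594]
221 [582 546 536 489 400 413 414 407 404 399 387 378 443 568 634 653 655 573]
vial_open 0.67 226.91509433962264 215.10377358490567 223 231 208 222
vial_capped_a 0.66 249.80582524271844 220.72815533980582 247 253 212 229
vial_capped_a 0.6 240.50757575757575 215.38636363636363 237 245 206 224
plunger_knob 0.67 304.9760900140647 174.22925457102673 288 322 160 189
plunger_knob 0.42 233.7747572815534 243.28009708737864 199 267 218 267
```

```bash
python3 - <<'E'
from fit import *
from scipy.spatial.transform import Rotation as R
k=vision.get_calibration("side");Rm=R.from_quat(np.roll(k["orientation"],-1)).as_matrix()
def px(P): c=Rm.T@(np.array(P)-k["position"]); return np.array([k["fx"]*c[0]/c[2]+k["cx"],k["fy"]*c[1]/c[2]+k["cy"]])
c=[.5028,.1103,.1646]
def ext(xy,z,rad):
    e=np.array([px([xy[0]+rad*np.cos(t),xy[1]+rad*np.sin(t),z]) for t in np.linspace(0,6.28,90)]); return e.min(0).round(2),e.max(0).round(2)
for n,l,z,rad in (("capA210",P(.042,210),.089,.0115),("capB270",P(.042,270),.089,.0115),("neck",P(.042,330),.088,.0095),("body330",P(.042,330),.07,.013),("knobtop",(0,.06),.1,.011),("knobbot",(0,.06),.072,.011)):
    print(n,tr(c,l).round(4),ext(tr(c,l),z,rad))
a=np.mean([vision.snapshot("side").astype(float).sum(2) for _ in range(4)],0)
print("caps cols 234..256")
for v in range(203,222): print(v,a[v,234:256].round(0).astype(int))
print("knob cols 220..236")
for v in range(218,238): print(v,a[v,219:236].round(0).astype(int))
E
```

```text
capA210 [0.4704 0.0836] (array([245.21, 210.88]), array([253.02, 215.52]))
capB270 [0.5097 0.0689] (array([236.49, 204.71]), array([244.12, 209.15]))
neck [0.5421 0.0955] (array([223.3 , 206.89]), array([229.64, 210.59]))
body330 [0.5421 0.0955] (array([222.48, 211.02]), array([231.08, 216.14]))
knobtop [0.493  0.1695] (array([222.63, 221.36]), array([230.51, 226.23]))
knobbot [0.493  0.1695] (array([223.2 , 229.16]), array([230.97, 234.09]))
caps cols 234..256
203 [528 530 536 535 538 558 589 596 602 600 601 601 599 597 600 598 602 598
 600 599 598 603]
204 [558 584 588 592 593 599 602 604 600 597 600 598 598 599 602 598 598 600
 600 600 601 597]
205 [594 600 600 612 636 648 634 626 608 596 600 599 600 598 597 603 600 599
 598 598 596 596]
206 [597 603 617 661 691 694 679 657 648 629 598 598 598 600 599 595 601 598
 598 596 600 598]
207 [600 602 636 680 700 701 700 695 676 629 582 596 598 598 596 600 600 598
 598 596 597 597]
208 [598 595 583 636 689 695 695 682 641 552 530 590 600 599 599 601 600 598
 601 599 598 600]
209 [598 596 538 474 504 540 564 537 470 429 496 589 602 601 599
[... 1969 characters left out ...]
7  78  73  90 143 229 276 278 272]
229 [637 646 647 566 388 260 113  56  68  77  82  75  99 181 240 259 268]
230 [647 651 647 563 400 298 127  64  71  70  78  76 107 170 228 233 234]
231 [649 650 647 560 404 307 138  75  76  85  75  72  90 151 204 222 216]
232 [649 648 644 560 406 317 176  87  66  74  78  88 162 194 180 174 179]
233 [641 648 644 554 390 308 204 121  96  83 107 178 368 421 273 217 193]
234 [640 647 641 558 392 308 267 238 196 182 206 242 358 434 429 397 324]
235 [646 647 644 591 450 307 276 274 267 263 262 264 306 388 429 416 368]
236 [646 645 640 550 383 298 276 272 276 278 264 261 299 374 418 393 360]
237 [646 642 576 435 317 280 278 278 277 272 261 258 310 390 406 348 336]
```

Cap and vial edges match the model to within about 0.5 px, and the foot is centred to within about 1.5 mm. I'll go in with a force guard.

```bash
python3 - <<'E'
from fit import *
p=[.5420,.0963]
r.move_l([*p,.187],vel=.05); r.hold(.3); st("hover")
h=r.move_l([*p,.155],vel=.03,guard=3); st(f"in {h}")
if not h:
    h=r.move_l([*p,.130],vel=.04,guard=4); st(f"deeper {h}")
    if not h:
        h=r.move_l([*p,.1205],vel=.02,guard=5); st(f"seat {h}")
E
```

```text
hover t 15.1 p [0.542  0.0963 0.187 ] F [ 0.6 -0.6 -0.2] M [-0.04 -0.09 -0.  ] o 0.0115 ff 20.0
in False t 16.32 p [0.5422 0.0963 0.1552] F [0.5 0.5 0.2] M [-0.06 -0.06 -0.01] o 0.0115 ff 20.0
deeper False t 17.09 p [0.5421 0.0963 0.13  ] F [-0.3  0.1  0.1] M [-0.06 -0.1   0.02] o 0.0116 ff 20.0
seat True t 17.5 p [0.5422 0.0963 0.1229] F [-0.2 -0.3  4.2] M [-0.09 -0.    0.04] o 0.0117 ff 20.0
```

It seated at TCP z 0.1229, against 0.123 expected. Now I'll release and check.

```bash
python3 - <<'E'
from fit import *
import cv2
gripper_to(.04,20); st("open")
r.move_l([.5420,.0963,.23],vel=.12); st("up")
r.move_to([.40,.02,.27],dq(1.24))
snap("side","s3"); snap("top","t3")
for c in ("side","top"):
  for t in ("probe","probe_collar","probe_grip","plunger_knob"):
    print(c,t,[(np.round(d["at"],4).tolist(),round(d["score"],2)) for d in models.mark_of(t,c)[:2]])
s=cv2.imread("pics/s3.png")[160:260,170:290];t=cv2.imread("pics/t3.png")[150:250,160:280]
cv2.imwrite("pics/c3.png",np.hstack([cv2.resize(x,(400,333),interpolation=cv2.INTER_CUBIC) for x in (s,t)]))
st()
E
```

```text
open t 18.13 p [0.5415 0.0963 0.1222] F [-0.4  0.8  0.6] M [-0.09 -0.01 -0.03] o 0.0401 ff 0.0
up t 19.18 p [0.5414 0.0963 0.2292] F [-0.9 -0.6 -0.2] M [-0.07 -0.07  0.  ] o 0.04 ff 0.0
side probe [([0.5404, 0.0923, 0.0428], 0.47), ([0.6647, -0.0367, -0.0013], 0.32)]
side probe_collar [([0.5413, 0.0953, 0.0905], 0.57)]
side probe_grip [([0.5017, 0.109, -0.0003], 0.55), ([0.5426, 0.0969, 0.1105], 0.53)]
side plunger_knob [([0.492, 0.1681, 0.0863], 0.59), ([0.6635, -0.038, -0.0005], 0.21)]
top probe []
top probe_collar []
top probe_grip []
top plunger_knob [([0.4911, 0.1702, 0.0859], 0.53)]
 t 20.38 p [0.4003 0.0201 0.2698] F [0.  0.1 0. ] M [-0.06 -0.04  0.05] o 0.0399 ff 0.0
```

View pics/c3.png

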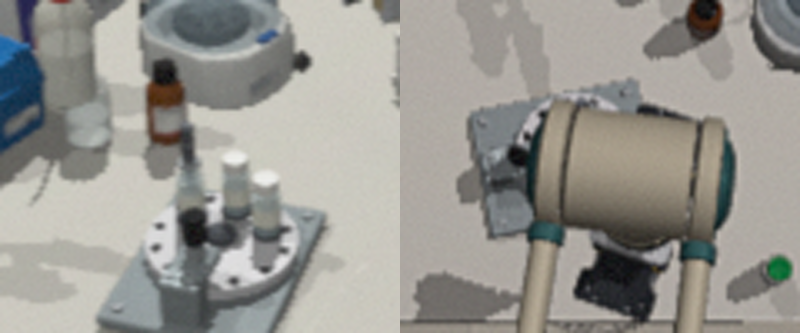

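The probe stands upright in the open vial, grip at (187,145) in the left half, with its collar on the mouth. The capped vials and amber bottle are undisturbed. Next is the knob: close lightly first, re-centre, then grip hard.

```bash
python3 - <<'E'
from fit import *
p=[.492,.1698]; q=dq(1.24)
r.move_to([*p,.20],q); gripper_to(.048,4); st("above")
h=r.move_l([*p,.0945],vel=.07,guard=4); st(f"down {h}")
if not h:
    gripper_to(0,4); r.hold(.2); st("light")
E
```

```text
above t 21.54 p [0.4921 0.1691 0.2007] F [ 0.8  0.5 -0.7] M [-0.04 -0.1  -0.01] o 0.0484 ff 0.0
down False t 23.2 p [0.4923 0.1699 0.0949] F [-0.7  0.1  0.4] M [-0.04 -0.05  0.03] o 0.0478 ff 0.0
light t 23.93 p [0.4909 0.1701 0.0945] F [-4.4  3.   4.7] M [ 0.41  0.89 -0.04] o 0.0219 ff 4.0
```

```bash
python3 - <<'E'
from fit import *
d=np.array([-.945,.326]); p=np.array([.492,.1698])
gripper_to(.034,4)
p=p+d*.002
r.move_l([*p,.0945],vel=.03); gripper_to(0,4); r.hold(.2); st("light2")
F=np.array(telemetry.current_wrist_force())[:2]@d; print("along",F)
E
```

```text
light2 t 25.15 p [0.4908 0.1703 0.0946] F [ 2.7 -0.7  0.4] M [-0.29 -0.55 -0.01] o 0.0219 ff 4.0
along -2.785040499869065
```

```bash
python3 - <<'E'
from fit import *
d=np.array([-.945,.326]); p=np.array([.492,.1698])+d*.0013
gripper_to(.028,4); r.move_l([*p,.0945],vel=.03); gripper_to(0,15); gripper_to(0,55); r.hold(.2); st("grip")
z0=telemetry.current_ee_pos()[2]
h=r.move_l([*p,.0945+.010],vel=.03); st("10mm")
h=r.move_l([*p,.0945+.026],vel=.02,guard=12); r.hold(.5); st(f"top {h}")
print("rise",telemetry.current_ee_pos()[2]-z0)
E
```

```text
grip t 26.43 p [0.4908 0.1702 0.0945] F [-0.4  0.2 -0. ] M [-0.08 -0.11 -0.  ] o 0.0211 ff 55.0
10mm t 26.92 p [0.4908 0.1702 0.1042] F [ 3.4 -0.5 -9.5] M [-0.01 -0.6   0.02] o 0.0213 ff 55.0
top True t 27.88 p [0.4908 0.1701 0.1084] F [  5.6   1.9 -10.9] M [ 0.38 -1.01  0.01] o 0.0211 ff 55.0
rise 0.013851176899797799
```

```bash
python3 - <<'E'
from fit import *
p=np.array([.492,.1698])+np.array([-.945,.326])*.0013
z=.1095
for i in range(8):
    r.move_l([*p,z],vel=.02); r.hold(.2)
    F=np.mean([telemetry.current_wrist_force() for _ in range(1)],0); e=telemetry.current_ee_pos()
    print(round(z,4),"rise",round(e[2]-.0945,4),F.round(1),round(telemetry.current_opening(),4))
    if F[2]<-22: break
    z+=.001
st()
E
```

```text
0.1095 rise 0.0149 [  4.3   2.3 -11.2] 0.0212
0.1105 rise 0.016 [  4.    0.8 -11.5] 0.0211
0.1115 rise 0.0161 [  6.2   1.3 -17.4] 0.0212
0.1125 rise 0.0162 [  8.    2.4 -24.1] 0.0213
 t 29.68 p [0.4908 0.1702 0.1107] F [  8.    2.4 -24.1] M [ 0.29 -1.68 -0.02] o 0.0213 ff 55.0
```

The hard stop shows clearly at 16 mm of rise. A final look before hand-in.

```bash
python3 - <<'E'
from fit import *
import cv2
r.hold(1.0); st("held")
s=snap("side","s4")[:,:,::-1]
cv2.imwrite("pics/c4.png",cv2.resize(s[130:280,150:350],(800,600),interpolation=cv2.INTER_CUBIC))
E
```

```text
held t 30.68 p [0.4908 0.1702 0.1106] F [  7.3   1.5 -23.5] M [ 0.32 -1.65  0.05] o 0.0211 ff 55.0
```

View pics/c4.png

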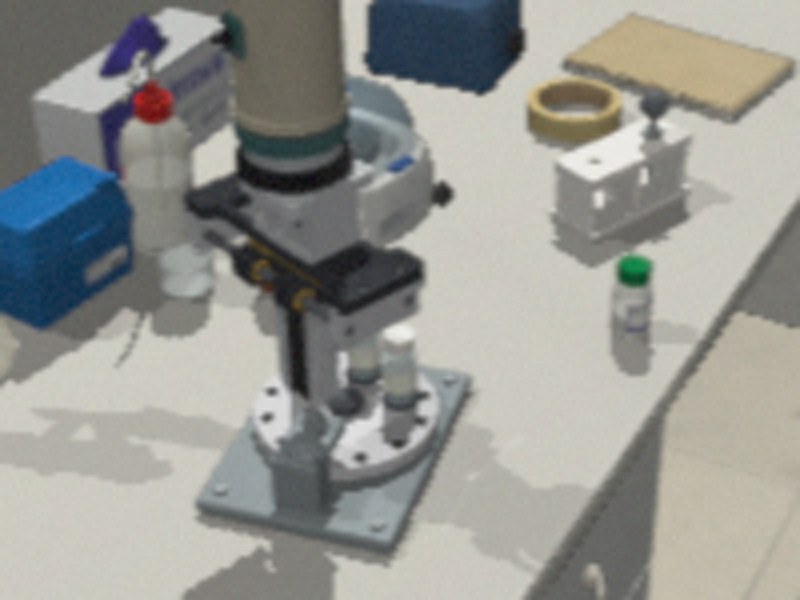

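The gripper at (310,370) holds the knob up. The ball rod at (655,110) and the green-capped bottle at (632,300) are where they were, and the readings are steady.

```bash
python3 -c "
from plant import r; print(r.sign_off())"
```

```text
the job is handed in; nothing more can be done
None
```

The probe is seated in the open vial with its collar on the mouth and let go; the plunger was then pulled up 16 mm to its hard stop, and I handed the job in still gripping and holding it there (about 31 s of the 58 s used).

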